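# Zero the drawer scale with the cup on it

### The arm

A 6-joint arm with a two-finger parallel gripper is mounted at the origin on the work surface. World frame = base frame: x ahead of the robot, y to its left, z up, the work surface at z = 0. Lengths are in m, angles in rad, forces in N, time in s.
With the tool pointing down it reaches from about 0.15 to 0.775 m from the base axis. Payload 6.1 kg.
Tool frame: the origin (TCP) lies midway between the tips of the shut fingers; the grasp point (between the pads) lies 19 mm behind it; z points along the fingers, y is the line along which they close (so a half turn about z gives the same grasp; the last joint's range is limited). The gripper opens to 85 mm and grips with 20 to 120 N. Pads are 22 mm wide; open, the fingers measure 114 mm over their backs; the gripper's body (76 mm by 85 mm) begins 54 mm behind the grasp point. The pads swing forward as they close: fully open they stand 13 mm farther back than shut.
Start: joints at [0, 0.126, -0.04, 1.405, 0, 1.571], TCP at [0.525, -0, 0.231] pointing down, gripper open.
Joint ranges: [-2.72, 2.72], [-0.95, 1.95], [-1.27, 1.35], [-1.78, 2.02], [-1.46, 1.47], [-3.14, 3.14]. Speed limits (rad/s): [2.39, 2.39, 3.01, 3.14, 3.14, 3.14].

### API

Orientations are given as a rotation vector (axis times angle).
In Python, from plant import telemetry, snapshot, get_calibration, workorder gives the robot as it stands.
- The arm moves only by the tool arm_command, never from a script. Its argument "targets" is a list of rows, each an object with "dp": the shift along the world's x, y, z scaled (see below), a list of three; "turn": the turn about the world's z scaled (see below). A call has 1 to 12 rows; each row shifts and turns the commanded pose from where the row before left it; what a row does not reach is not made up. The controller multiplies each number of a shift by 0.12 m and each number of a turn by 0.5 rad. A row lasts 1/10 s, in which the tool goes at most 50 mm and 8.59 degrees, less where a joint would pass 70% of its speed; a pose out of reach is approached as far as the arm can. A call with a number of a shift or a turn outside -1 to 1 is refused whole. A call with a gripper value outside its range is refused whole. "claw" is the opening, from 0 (shut) to 1 (fully open), set as the call begins (left out, the last holds). The fingers move at their own pace and stop on an object; "grip_force" is the grip in N (left out, the last holds). Time passes only in rows, so rows that do not move let the fingers close. It gives the time, the measured TCP pose, the force, the opening and the grip force at its end, in the units of the state.
- telemetry.get_obs(): the state, without advancing time (a new reading comes with each control period).
- snapshot(name): name is "scene" or "side" or "wrist"; returns the picture (384x512x3 uint8, red, green, blue); there is no depth.
- get_calibration(name): a dict with "camera_matrix" (3x3 intrinsics, pixels), "k1" (the pictures are not rectified: a ray, as slopes to the right and down, at radius r is drawn at 1 + k1 r^2 times it, then the intrinsics apply), "T" (4x4, takes a point from camera to world coordinates). Camera axes: x right, y down, z forward; pixel columns grow to the right and rows downward; lengths in m; the calibration is good to about 2 mm. A picture is of the moment at which its call begins: read the wrist's pose just before it. get_calibration takes no time and is no camera call; for the wrist camera it gives the pose at the moment of the call.
- workorder.finish_job(): hands the job in; it is judged then, once.
The state is a dict: "time_s": time; "q": joint angles; "qd": joint speeds; "joint_efforts": joint torques, N m; "eef_pos": TCP position; "tool_rot": TCP orientation; "ft_force": force on the tool from outside, world axes, zero at the start; "moment": the same for the moment, N m; "grip_width": finger opening in m; "grip_force": force on a finger pad.
Only numpy, scipy, OpenCV 4.12 (cv2) and the standard library are available. Lean on these libraries where they do the work, as an engineer would, in place of code of your own. Each camera call takes 0.05 s, during which the arm holds its last target. There are 200 camera calls.

### The job

Zero the kitchen scale in the open drawer with the porcelain cup standing on it: press the green power key fully down, then the yellow grams key fully down (both stay down), and then push the blue tare key fully down and let it spring back. Leave the cup, the jars and the herb stripper standing where they are; nothing is to be picked up.

Things in the scene. Friction and masses are not known exactly. Their poses are not given: they have to be found in the camera images.
- scale: white kitchen scale, fixed, 260 (x) by 200 (y) mm, case 30 mm tall, on the drawer floor. Origin at the centre of its underside; x points from the keys to the weighing plate, z up. Keys in a row at x = -105 mm, y = -60, 0, +60 mm; dark display strip at x = -68 mm; steel plate 166 x 180 mm centred at x = +38 mm, its top 36 mm above the origin
- drawer_floor (a point): middle of the floor of the open drawer (fixed): white pegboard floor 12 mm above the table, side walls 70 mm tall at world y = +-0.47 m, back wall at x = 0.85 m, front panel 80 mm tall at x = 0.30 m with its bar handle on the robot's side
- power_top (a point): centre of the top face of the green power key; 12 mm above the scale's case when up, 6 mm when fully down
- grams_top (a point): centre of the top face of the yellow grams key; 12 mm above the scale's case when up, 6 mm when fully down
- tare_top (a point): centre of the top face of the blue tare key; 12 mm above the scale's case when up, 6 mm when fully down
- power_key (a joint): green round key, 28 mm across, one of three in a row 60 mm apart along the scale's front edge (the order of the colours differs from start to start). Value = how far it has been pressed straight down, m: 0 up, 0.006 fully down. It slides against about 3 N of friction, has no spring and stays down where it is left.
- grams_key (a joint): yellow round key, 28 mm across, one of three in a row 60 mm apart along the scale's front edge (the order of the colours differs from start to start). Value = how far it has been pressed straight down, m: 0 up, 0.006 fully down. It slides against about 3 N of friction, has no spring and stays down where it is left.
- tare_key (a joint): blue round key, 28 mm across, one of three in a row 60 mm apart along the scale's front edge (the order of the colours differs from start to start). Value = how far it has been pressed straight down, m: 0 up, 0.006 fully down. It has a spring (about 2 N at the start of its travel, 4 N fully down) and comes back up when let go.
- cup: small white porcelain measuring cup, loose, 62 mm across the rim, 45 mm tall, about 0.1 kg, standing on the scale's weighing plate; origin at the centre of its underside, z up
- jar1: paprika-red jar, a bystander: squat glass jar 62 mm across, 62 mm tall with its black screw lid; stands upright on the pegboard between beech pegs 50 mm tall; origin at the centre of its underside, z up
- jar2: turmeric-yellow jar, a bystander: squat glass jar 62 mm across, 62 mm tall with its black screw lid; stands upright on the pegboard between beech pegs 50 mm tall; origin at the centre of its underside, z up
- jar3: herb-green jar, a bystander: squat glass jar 62 mm across, 62 mm tall with its black screw lid; stands upright on the pegboard between beech pegs 50 mm tall; origin at the centre of its underside, z up
- jar4: brown jar, a bystander: squat glass jar 62 mm across, 62 mm tall with its black screw lid; stands upright on the pegboard between beech pegs 50 mm tall; origin at the centre of its underside, z up
- jar5: near-black jar, a bystander: squat glass jar 62 mm across, 62 mm tall with its black screw lid; stands upright on the pegboard between beech pegs 50 mm tall; origin at the centre of its underside, z up
- stripper: stainless herb stripper, a bystander: flat plate 120 x 36 x 4 mm with a row of round holes, lying on the pegboard; origin at the centre of its underside, x along its length
There are look-alikes about, which are no part of the job. There is more than one size of the cup; the job needs the smaller.

How it is judged:
On the way, in this order (a step that is already met when the one before it is completed fails the run):
1. the green power key is pressed down (value of joint power_key above 0.004 m), for 0.1 s.
2. then the yellow grams key is pressed down (value of joint grams_key above 0.004 m), for 0.1 s.
3. then the blue tare key is pressed down (value of joint tare_key above 0.004 m), for 0.05 s.
At the end, for the whole second after the job is handed in: the green and yellow keys are down (more than 4 of their 6 mm), the blue key is back up (within 1.5 mm), the cup stands still and upright on the scale within 12 mm of where it was, and the jars (upright) and the stripper are within 20 mm of where they were (value of joint each of power_key, grams_key above 0.004 m and value of joint tare_key below 0.0015 m and distance of cup from where it was at the start of the episode below 0.012 m and angle between each of cup, jar1, jar2, jar3, jar4, jar5's own z axis and vertical below 0.15 rad and linear speed of cup below 0.02 m/s and distance of each of jar1, jar2, jar3, jar4, jar5, stripper from where it was at the start of the episode below 0.02 m); the robot touches nothing.
It fails at once if the yellow grams key is pressed (3 mm) before the green power key is down (value of joint grams_key above 0.003 m and value of joint power_key below 0.004 m).
It fails at once if the blue tare key is pressed (3 mm) before the green and yellow keys are down (value of joint tare_key above 0.003 m and value of joint any of grams_key, power_key below 0.004 m).
It fails at once if the cup is lifted, shifted more than 12 mm or tipped (distance of cup from where it was at the start of the episode above 0.012 m or angle between cup's own z axis and vertical above 0.3 rad).
It fails at once if a jar or the herb stripper is lifted, shifted more than 20 mm, or a jar tipped (distance of any of jar1, jar2, jar3, jar4, jar5, stripper from where it was at the start of the episode above 0.02 m or angle between any of jar1, jar2, jar3, jar4, jar5's own z axis and vertical above 0.3 rad).
It also fails if it takes over 48 s, if anything falls off the work surface, if the arm or the gripper's body presses on something with over 40 N, if the wrist force passes 120 N, or if a joint passes its speed limit or range.

## Working session

There is one attempt and no reset: what is moved stays moved. The work goes in short steps, Python scripts to look and compute and a tool call to move; the robot and the scene stay as the last step left them, time stands still between calls to the robot, and variables do not carry over. Pictures are saved under pics/ and viewed, at most 10 in all, crops included, and the job is handed in when it is done.

Besides the shell and the picture viewer there is one more tool, called after "Call:" in YAML: its name, and indented under it one key for each argument. arm_command: Moves the arm, as the interface text tells. Its arguments: {"type":"object","properties":{"targets":{"type":"array"},"claw":{"type":"number"},"grip_force":{"type":"number"}},"required":["targets"]}

```bash
mkdir -p pics; cat > h.py <<'E'
import numpy as np,cv2
from plant import telemetry, snapshot, get_calibration, workorder
def ray(c,px,z):
    K=np.array(c["camera_matrix"]);T=np.array(c["T"]);k=c["k1"]
    d=np.array([(px[0]-K[0,2])/K[0,0],(px[1]-K[1,2])/K[1,1]]);u=d.copy()
    for _ in range(30): u=d/(1+k*(u@u))
    v=T[:3,:3]@np.r_[u,1];o=T[:3,3]
    return o+v*(z-o[2])/v[2]
E
python3 - <<'E'
from h import *
o=telemetry.get_obs();print(o["time_s"],o["eef_pos"],o["tool_rot"])
ims=[]
for n in("scene","wrist"):
    c=get_calibration(n);im=snapshot(n);np.save(f"pics/{n}.npy",im);import pickle;pickle.dump(c,open(f"pics/{n}.pkl","wb"))
    cv2.imwrite(f"pics/{n}0.png",cv2.resize(im[:,:,::-1],(800,600),interpolation=cv2.INTER_CUBIC))
E
```

```text
0.0 [5.24603365e-01 2.02783802e-05 2.30516305e-01] [-2.22061288e+00 -2.22067813e+00  1.72944215e-03]
```

View pics/scene0.png

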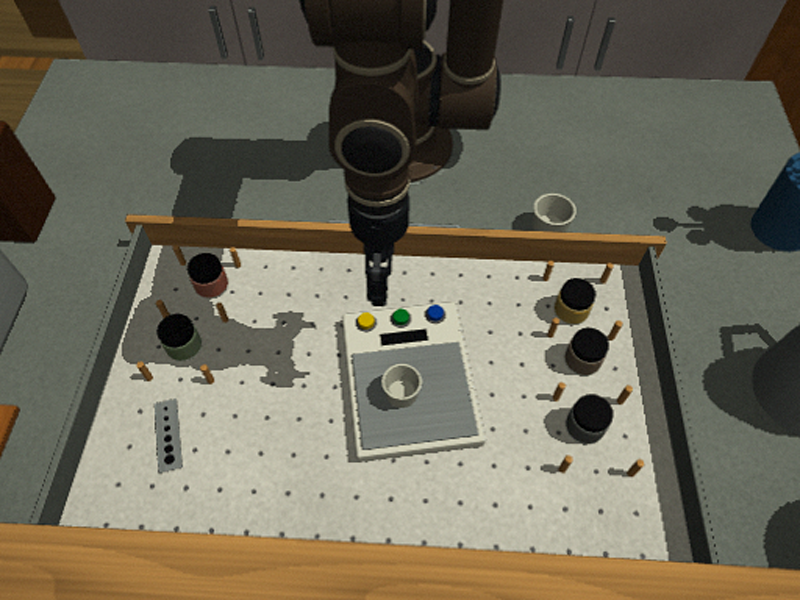

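View pics/wrist0.png

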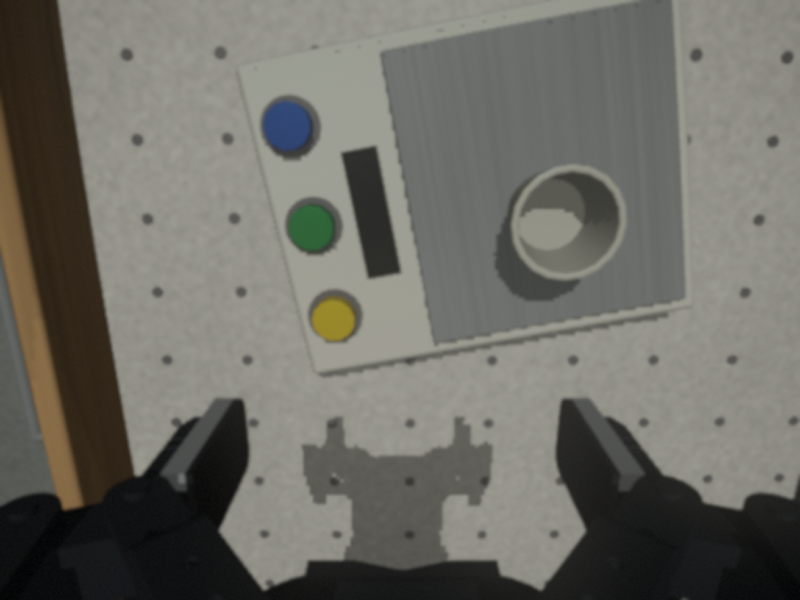

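The scene view shows one scale with a cup on its plate; the other cup stands on the table outside the drawer at (554,209) and is not part of this. In the wrist view (800x600) blue is at (288,127), green at (311,228) and yellow at (333,319). I'll locate the keys by colour centroid in both cameras.

```bash
python3 - <<'E'
from h import *
import pickle
seeds={"wrist":dict(blue=(288,127),green=(311,228),yellow=(333,319)),"scene":dict(blue=(436,312),green=(401,316),yellow=(367,320))}
for n in seeds:
    im=np.load(f"pics/{n}.npy");c=pickle.load(open(f"pics/{n}.pkl","rb"))
    hsv=cv2.cvtColor(im,cv2.COLOR_RGB2HSV)
    for k,s in seeds[n].items():
        s=np.array(s)*.64;h=hsv[int(s[1]),int(s[0])].astype(int)
        m=((abs(hsv[...,0].astype(int)-h[0])<10)&(hsv[...,1]>100)&(hsv[...,2]>70 if k!="x" else 1)).astype(np.uint8)
        nn,l,st,ce=cv2.connectedComponentsWithStats(m);i=l[int(s[1]),int(s[0])]
        print(n,k,st[i],ce[i].round(1),ray(c,ce[i],.054).round(4))
E
```

```text
wrist blue [169  65  30  31 736] [183.4  80.2] [0.4587 0.0839 0.054 ]
wrist green [185 132  28  28 614] [199.  145.2] [0.4699 0.0255 0.054 ]
wrist yellow [199 190  29  28 630] [213.4 203.6] [ 0.4812 -0.0323  0.054 ]
scene blue [274 195  10  10  75] [278.5 199.2] [0.4603 0.0844 0.054 ]
scene green [252 198  10   8  67] [256.4 201.5] [0.4707 0.0259 0.054 ]
scene yellow [229 200  11  11  91] [234.1 204.8] [ 0.4839 -0.0328  0.054 ]
```

Call:
arm_command:
  targets:
    - {"dp": [-0.114,0.0535,-0.27],"turn": 0}
    - {"dp": [-0.114,0.0535,-0.27],"turn": 0}
    - {"dp": [-0.114,0.0535,-0.27],"turn": 0}
    - {"dp": [-0.113,0.0535,-0.27],"turn": 0}
    - {"dp": [0,0,-0.1],"turn": 0}
    - {"dp": [0,0,0],"turn": 0}
    - {"dp": [0,0,0],"turn": 0}
    - {"dp": [0,0,0],"turn": 0}
  claw: 0

```text
time_s: 0.9
eef_pos: [0.4723, 0.0255, 0.0914]
tool_rot: [2.22, 2.22, 0.003]
ft_force: [0.4, 0.2, -0.4]
grip_width: 0.0003
grip_force: 0.0
```

Call:
arm_command:
  targets:
    - {"dp": [-0.01,0,-0.14],"turn": 0}
    - {"dp": [0,0,-0.1],"turn": 0}
    - {"dp": [0,0,0],"turn": 0}
    - {"dp": [0,0,0],"turn": 0}

```text
time_s: 1.3
eef_pos: [0.4694, 0.0256, 0.0612]
tool_rot: [-2.222, -2.221, 0.0]
ft_force: [0.6, -0.1, -1.0]
grip_width: -0.0003
grip_force: 0.0
```

```bash
python3 - <<'E'
from h import *
im=snapshot("wrist");cv2.imwrite("pics/w1.png",cv2.resize(im[:,:,::-1],(800,600)))
E
```

```text
(no output)
```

View pics/w1.png

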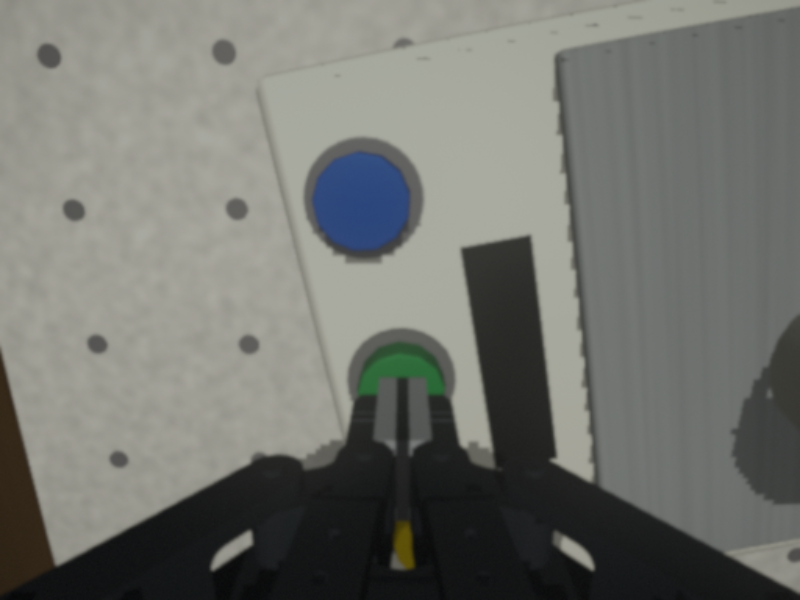

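The shut fingertips at (402,390) sit over the green key at (400,375), clear of blue and yellow. Pressing.

Call:
arm_command:
  targets:
    - {"dp": [0,0,-0.035],"turn": 0}
    - {"dp": [0,0,-0.035],"turn": 0}
    - {"dp": [0,0,-0.03],"turn": 0}
    - {"dp": [0,0,-0.01],"turn": 0}
    - {"dp": [0,0,0],"turn": 0}
    - {"dp": [0,0,0],"turn": 0}

```text
time_s: 1.95
eef_pos: [0.4697, 0.0257, 0.048]
tool_rot: [2.221, 2.221, 0.001]
ft_force: [1.7, -0.6, 2.9]
grip_width: 0.0
grip_force: 1.7
```

Call:
arm_command:
  targets:
    - {"dp": [0,0,-0.01],"turn": 0}
    - {"dp": [0,0,-0.01],"turn": 0}
    - {"dp": [0,0,0],"turn": 0}

```text
time_s: 2.25
eef_pos: [0.4699, 0.0257, 0.0478]
tool_rot: [2.22, 2.22, 0.003]
ft_force: [-7.1, -0.1, 23.7]
grip_width: 0.0004
grip_force: 11.5
```

Green is bottomed at 23.7 N. Up, then over to yellow.

Call:
arm_command:
  targets:
    - {"dp": [0,0,0.15],"turn": 0}
    - {"dp": [0,0,0.15],"turn": 0}
    - {"dp": [0.052,-0.242,0],"turn": 0}
    - {"dp": [0.052,-0.242,0],"turn": 0}
    - {"dp": [0,0,0],"turn": 0}
    - {"dp": [0,0,-0.1],"turn": 0}
    - {"dp": [0,0,-0.06],"turn": 0}
    - {"dp": [0,0,0],"turn": 0}
    - {"dp": [0,0,0],"turn": 0}

```text
time_s: 3.15
eef_pos: [0.481, -0.0317, 0.0614]
tool_rot: [-2.219, -2.222, 0.001]
ft_force: [0.3, -0.6, -0.3]
grip_width: -0.0002
grip_force: 0.0
```

```bash
python3 - <<'E'
from h import *
im=snapshot("wrist");cv2.imwrite("pics/w2.png",cv2.resize(im[:,:,::-1],(800,600)))
E
```

```text
(no output)
```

View pics/w2.png

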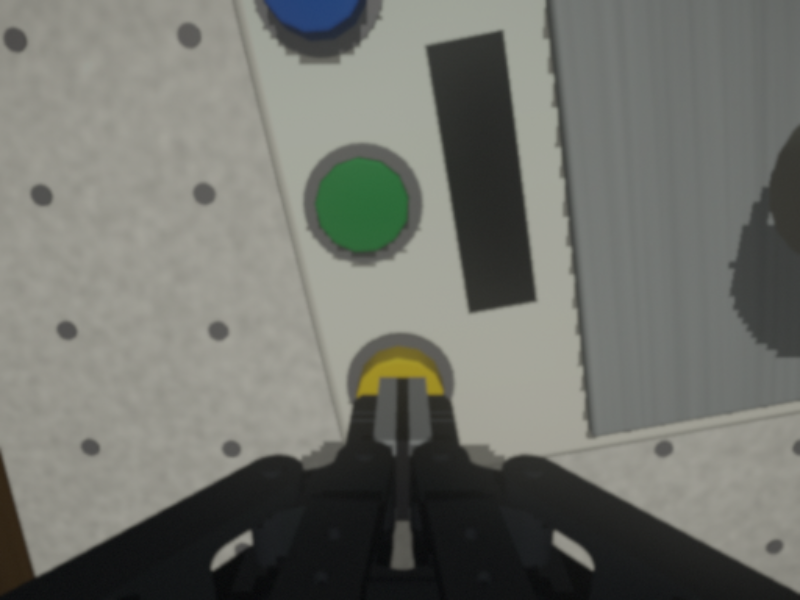

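The green key at (362,205) is visibly lower, and the fingertips sit centred on yellow at (400,380). Pressing yellow by the same amount.

Call:
arm_command:
  targets:
    - {"dp": [0,0,-0.035],"turn": 0}
    - {"dp": [0,0,-0.035],"turn": 0}
    - {"dp": [0,0,-0.03],"turn": 0}
    - {"dp": [0,0,-0.02],"turn": 0}
    - {"dp": [0,0,-0.01],"turn": 0}
    - {"dp": [0,0,0],"turn": 0}
    - {"dp": [0,0,0],"turn": 0}

```text
time_s: 3.9
eef_pos: [0.4821, -0.0322, 0.0479]
tool_rot: [2.221, 2.221, 0.002]
ft_force: [-4.1, 1.5, 13.4]
grip_width: -0.0002
grip_force: 6.6
```

Yellow is bottomed. On to blue.

Call:
arm_command:
  targets:
    - {"dp": [0,0,0.15],"turn": 0}
    - {"dp": [0,0,0.15],"turn": 0}
    - {"dp": [-0.063,0.323,0],"turn": 0}
    - {"dp": [-0.063,0.323,0],"turn": 0}
    - {"dp": [-0.062,0.324,0],"turn": 0}
    - {"dp": [0,0,0],"turn": 0}
    - {"dp": [0,0,-0.1],"turn": 0}
    - {"dp": [0,0,-0.06],"turn": 0}
    - {"dp": [0,0,0],"turn": 0}
    - {"dp": [0,0,0],"turn": 0}

```text
time_s: 4.9
eef_pos: [0.4588, 0.083, 0.0627]
tool_rot: [-2.223, -2.219, 0.002]
ft_force: [0.4, 0.3, 0.9]
grip_width: 0.0
grip_force: 0.0
```

```bash
python3 - <<'E'
from h import *
im=snapshot("wrist");cv2.imwrite("pics/w3.png",cv2.resize(im[:,:,::-1],(800,600)))
E
```

```text
(no output)
```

View pics/w3.png

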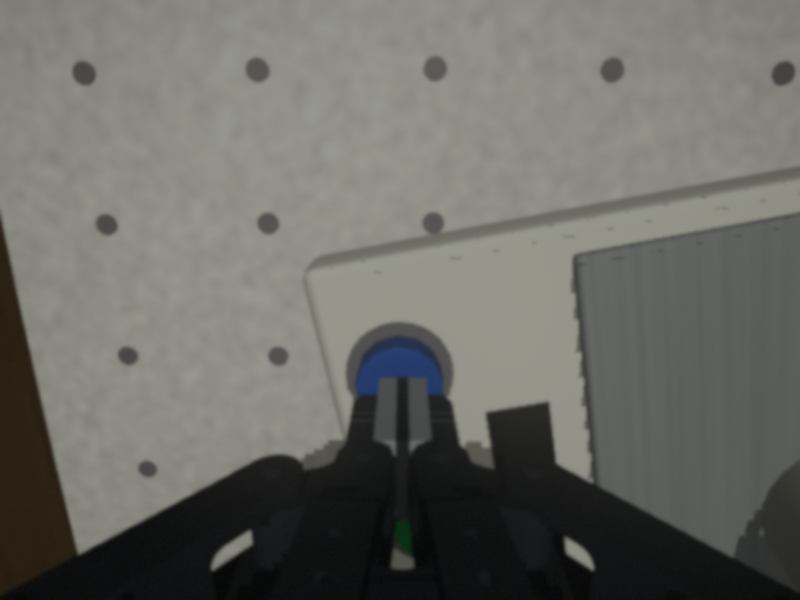

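The fingertips are over blue at (400,370). Press.

Call:
arm_command:
  targets:
    - {"dp": [0,0,-0.035],"turn": 0}
    - {"dp": [0,0,-0.035],"turn": 0}
    - {"dp": [0,0,-0.03],"turn": 0}
    - {"dp": [0,0,-0.02],"turn": 0}
    - {"dp": [0,0,-0.01],"turn": 0}
    - {"dp": [0,0,0],"turn": 0}
    - {"dp": [0,0,0],"turn": 0}

```text
time_s: 5.65
eef_pos: [0.4594, 0.0838, 0.048]
tool_rot: [2.221, 2.221, 0.0]
ft_force: [-0.6, -2.7, 4.6]
grip_width: -0.0
grip_force: 2.4
```

Blue is down to 0.048, with a bit more push to be sure. Then retreat up to a height that shows all three keys.

Call:
arm_command:
  targets:
    - {"dp": [0,0,-0.015],"turn": 0}
    - {"dp": [0,0,0],"turn": 0}
    - {"dp": [0,0,0.2],"turn": 0}
    - {"dp": [0,0,0.3],"turn": 0}
    - {"dp": [0,-0.2,0.35],"turn": 0}
    - {"dp": [0.1,-0.3,0.35],"turn": 0}
    - {"dp": [0.1,-0.2,0.2],"turn": 0}
    - {"dp": [0.1,0,0],"turn": 0}
    - {"dp": [0,0,0],"turn": 0}
    - {"dp": [0,0,0],"turn": 0}

```text
time_s: 6.65
eef_pos: [0.4928, 0.0048, 0.2072]
tool_rot: [-2.219, -2.22, 0.003]
ft_force: [-0.7, 0.4, 0.4]
grip_width: 0.0001
grip_force: 0.0
```

```bash
python3 - <<'E'
from h import *
im=snapshot("wrist");cv2.imwrite("pics/w4.png",cv2.resize(im[:,:,::-1],(800,600)))
E
```

```text
(no output)
```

View pics/w4.png

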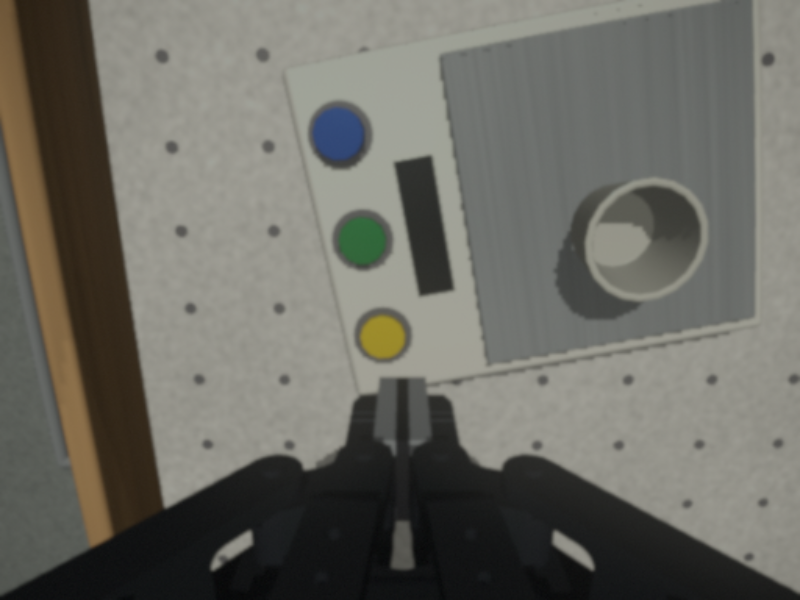

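Blue (340,133) is up again, green (362,240) and yellow (383,337) are down, and the cup is undisturbed. Handing in.

```bash
python3 -c "
from plant import workorder
print(workorder.finish_job())"
```

```text
the job is handed in; nothing more can be done
None
```

The job is handed in: I pressed green, then yellow, and both stayed down; blue was pushed fully down and sprang back, the cup looked unmoved in the last picture, and the hand-in gave no verdict.

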